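# Mug on the square coaster, tea infuser hung on its rim

### The arm

A 6-joint arm with a two-finger parallel gripper is mounted at the origin on the work surface; the furniture and walls round the work are solid. World frame = base frame: x ahead of the robot, y to its left, z up, the work surface at z = 0. Lengths are in m, angles in rad, forces in N, time in s.
With the tool pointing down it reaches from about 0.375 to 0.9 m from the base axis. Payload 3.1 kg.
Tool frame: the origin (TCP) lies on the centre line of the jaws, within the pads' length; the fingertips stand 17 mm ahead of it and the grasp point (between the pads) lies 2 mm behind it; y points along the fingers, z is the direction in which the jaws open and shut, and the axes are right-handed (so a half turn about y gives the same grasp; the last joint's range is limited). The gripper opens to 85 mm and grips with 20 to 120 N. Pads are 22 mm wide; open, the fingers measure 114 mm over their backs; the gripper's body (76 mm by 85 mm) begins 54 mm behind the grasp point. The pads swing forward as they close: fully open they stand 13 mm farther back than shut.
Start: joints at [1.149, 0.527, 1.433, -0, 1.181, -0.178], TCP at [0.151, 0.607, 0.248] pointing down, gripper open.
Joint ranges: [-3.08, 3.08], [-0.75, 2.2], [0.22, 2.44], [-1.43, 4.57], [0, 2.65], [-2.85, 2.85]. Speed limits (rad/s): [2.79, 2.79, 3.14, 3.14, 3.14, 3.14].

### API

Orientations are given as a unit quaternion [x, y, z, w].
In Python, from station import manip gives the robot as it stands.
- The arm moves only by the shell command python3 -m handwheel 'ROWS' [FORCE]. ROWS is JSON, one flat list of numbers, 7 for each row, row after row: the shift along the tool's x, y, z in cm, then the turn, a rotation vector about the tool's x, y, z in rad, then the finger opening in cm, from 0 to 8.54. A call has 1 to 10 rows; each row is the pose to reach, as a shift and turn from the pose commanded when the call began, along the tool's axes at that moment; what a row does not reach only later rows make up. A row lasts 1/12 s, in which the tool goes at most 41.7 mm and 7.16 degrees, less where a joint would pass 70% of its speed; a pose out of reach is approached as far as the arm can. A call with a gripper value outside its range is refused whole. The fingers move at their own pace and stop on an object; FORCE is the grip in N (left out, the last holds). Time passes only in rows, so rows that repeat a pose let the fingers close. It gives the time, the measured TCP pose, the force and the opening at its end, in the units of the state.
- manip.sense(): the state, without advancing time (a new reading comes with each control period).
- manip.snapshot(name): name is "side" or "top" or "wrist"; returns a dict with "frame" (480x640x3 uint8, red, green, blue), "depth" (480x640 float32, m along the optical axis (not along the pixel's ray), 0 where there is no reading), "camera_matrix" (3x3 intrinsics, pixels), "rvec" (rotation vector, rad) and "tvec" (3), from world to camera coordinates, as OpenCV has them. Camera axes: x right, y down, z forward; pixel columns grow to the right and rows downward; lengths in m; the calibration is good to about 2 mm. The wrist camera is an equidistant fisheye: a pixel r from the principal point sees the ray r / f radians off the axis. A picture is of the moment at which its call begins.
- manip.sign_off(): hands the job in, once; it reports no verdict.
The state is a dict: "t": time; "q": joint angles; "qd": joint speeds; "tau": joint torques, N m; "tcp_pos": TCP position; "tool_rot": TCP orientation; "force": force on the tool from outside, world axes, zero at the start; "ft_torque": the same for the moment, N m; "finger_gap": opening from 0.0 (shut) to 1.0 (fully open).
Only numpy, scipy, OpenCV 4.12 (cv2) and the standard library are available. Lean on these libraries where they do the work, as an engineer would, in place of code of your own. Each camera call takes 0.05 s, during which the arm holds its last target.

### The job

Get the mug ready for tea: stand it upright on the square cork coaster (not the round one), its base wholly on the cork. Then hang the tea infuser on the mug by its own hook: basket inside the mug, hook over the rim and clear of the mug's handle. Leave the timer, the lemon and the sugar jar where they are.

Things in the scene. Friction and masses are not known exactly. Their poses are not given: they have to be found in the camera images.
- mug_centre (a point): Dark enamelled steel mug (loose, about 140 g), upright. Point: on the cup's axis, 40 mm above its underside. Rim 79 mm above the underside, outer radius there 42 mm, 36 mm at the foot; wall about 3 mm, inner floor 5 mm up. z axis up; the handle (12 mm wide, out to 68 mm from the axis, 15 to 72 mm high) sticks out along -y.
- infuser_centre (a point): Tea infuser (loose, about 60 g), 118 mm tall, stands upright on its basket. Point: on its long axis, 59 mm above its underside; z up, x towards the hook. Top part, 70 to 118 mm up: wooden grip 16 mm (x) by 10 mm (y); below it a flat stem with the hook, and at the foot the basket.
- infuser_base (a point): Centre of the underside of the infuser's round perforated steel basket, 28 mm across, 36 mm tall, narrowing to the stem by 43 mm; axes as infuser_centre.
- hook_tip (a point): Lower end of the infuser's hook, 32.5 mm along x from its long axis, 39 mm above its underside. The hook: a flat arm 14 mm wide (y), its underside 62 mm above the infuser's underside, runs out along +x; at its end a leg goes down, inner face 30 mm from the long axis. Hung up, the cup wall lies between basket and leg, arm on the rim.
- mug_rim (a point): Centre of the mug's mouth, on its axis at the height of the rim; axes as mug_centre.
- square_coaster: Square cork coaster, 110 x 110 mm, 7 mm thick, fixed to the table. Origin at the centre of its underside (table height); x and y along its sides.
- round_coaster: Round cork coaster, 110 mm across, 7 mm thick, fixed to the table; not the one wanted. Origin at the centre of its underside.
- timer: Wind-up kitchen timer, 70 mm across, 60 mm tall; bystander. Origin at the centre of its underside.
- lemon: Lemon, 71 x 53 x 51 mm; bystander. Origin at the centre of its underside.
- sugar_jar: Glass clip-top sugar jar, 121 x 106 x 99 mm; bystander. Origin at the centre of its underside.

How it is judged:
On the way, in this order (a step that is already met when the one before it is completed fails the run):
1. the mug stands on the square coaster, let go (x of mug_centre in the frame of square_coaster between -0.02 and 0.02 m and y of mug_centre in the frame of square_coaster between -0.02 and 0.02 m and z of mug_centre in the frame of square_coaster between 0.043 and 0.051 m and angle between mug_centre's own z axis and vertical below 0.1 rad and contact force between the fingers and mug below 0.1 N), for 0.2 s.
2. the infuser hangs by its hook on the mug's rim, let go (angle between infuser_centre's own z axis and vertical below 0.35 rad and horizontal distance between infuser_base and mug_centre below 0.034 m and horizontal distance between hook_tip and mug_rim above 0.043 m and z of hook_tip in the frame of mug_centre below 0.029 m and z of infuser_base in the frame of mug_centre between -0.032 and -0.008 m and contact force between the fingers and infuser below 0.1 N), for 0.2 s.
At the end, for the whole second after the job is handed in: Mug upright (0.1 rad) on the square coaster, its axis within 20 mm of the middle along each side; infuser hung upright (0.35 rad), basket inside, 8 to 32 mm above mug's underside, hook tip outside, below the rim, not on the handle; both still, let go; bystanders within 30 mm of their start (all of step 1 and all of step 2 and linear speed of each of mug, infuser below 0.02 m/s and distance of each of timer, lemon, sugar_jar from where it was at the start of the episode below 0.03 m); the robot touches nothing.
It fails at once if the timer, the lemon or the sugar jar is moved by more than 30 mm (distance of any of timer, lemon, sugar_jar from where it was at the start of the episode above 0.03 m).
It also fails if it takes over 62 s, if anything falls off the work surface, if the arm or the gripper's body presses on something with over 40 N, if the wrist force passes 120 N, or if a joint passes its speed limit or range.

## Working session

There is one attempt and no reset: what is moved stays moved. The work goes in short steps, Python scripts to look and compute and a shell command to move; the robot and the scene stay as the last step left them, time stands still between calls to the robot, and variables do not carry over. Pictures are saved under pics/ and viewed, and the job is handed in when it is done.

```bash
mkdir -p pics; ls; cat > h.py <<'E'
import numpy as np, cv2
from station import manip
def snap(n,f):
    s=manip.snapshot(n); np.savez('/tmp/'+f+'.npz',**s)
    cv2.imwrite('pics/'+f+'.png',s['frame'][:,:,::-1]); return s
def load(f): return dict(np.load('/tmp/'+f+'.npz'))
def cloud(s):
    R=cv2.Rodrigues(s['rvec'])[0]; K=s['camera_matrix']; d=s['depth']
    v,u=np.mgrid[:480,:640]
    P=np.stack([(u-K[0,2])/K[0,0]*d,(v-K[1,2])/K[1,1]*d,d],-1)
    W=(P-np.ravel(s['tvec']))@R
    W[d==0]=np.nan
    return W
E
python3 - <<'E'
from h import *
for n in ['side','top','wrist']:
    s=snap(n,n+'0'); print(n,s['camera_matrix'].tolist(),(s['depth']>0).mean(), (-cv2.Rodrigues(s['rvec'])[0].T@np.ravel(s['tvec'])).round(3))
print(manip.sense())
E
```

```text
pics
side [[443.7536151493422, 0.0, 320.9216969126488], [0.0, 443.7536151493422, 246.92102265868135], [0.0, 0.0, 1.0]] 0.955849609375 [0.514 0.742 0.685]
top [[455.746402813155, 0.0, 320.83233205572134], [0.0, 455.746402813155, 241.95860471777274], [0.0, 0.0, 1.0]] 0.9958333333333333 [ 0.383 -0.197  1.137]
wrist [[371.64829954431775, 0.0, 317.4388163403064], [0.0, 371.64829954431775, 238.96867579857323], [0.0, 0.0, 1.0]] 0.9959765625 [0.074 0.625 0.374]
{'t': 0.15, 'q': array([ 1.14849660e+00,  5.28280821e-01,  1.43360272e+00, -7.40812136e-06,
        1.18139233e+00, -1.78501833e-01]), 'qd': array([ 0.00147082, -0.00274535, -0.00356996,  0.00073214, -0.00023638,
       -0.00037001]), 'tau': array([ 9.12102441e-04, -4.42744088e+01, -1.78275776e+01, -2.53965036e-04,
        5.54991871e-03,  2.58170343e-05]), 'tcp_pos': array([0.15062842, 0.60604617, 0.24754274]), 'tool_rot': array([ 0.70242876, -0.08615502,  0.08580746, -0.70129041]), 'force': array([-0.76928046, -0.06893686, -0.04935338]), 'ft_torque': array([-0.05658685,  0.01739904,  0.02312858]), 'finger_gap': 1.000760883341603}
```

View pics/top0.png

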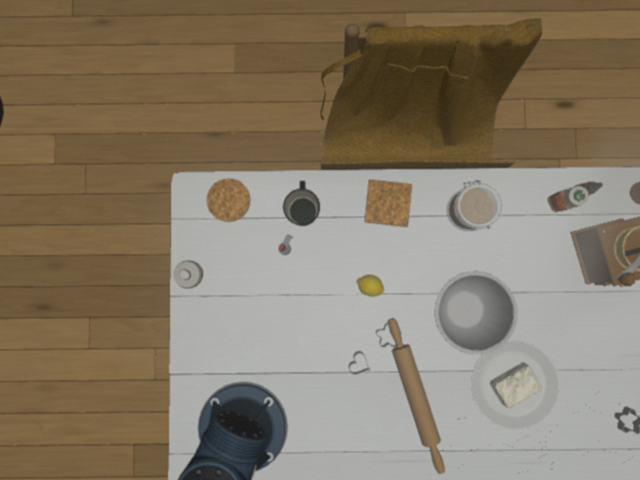

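View pics/side0.png

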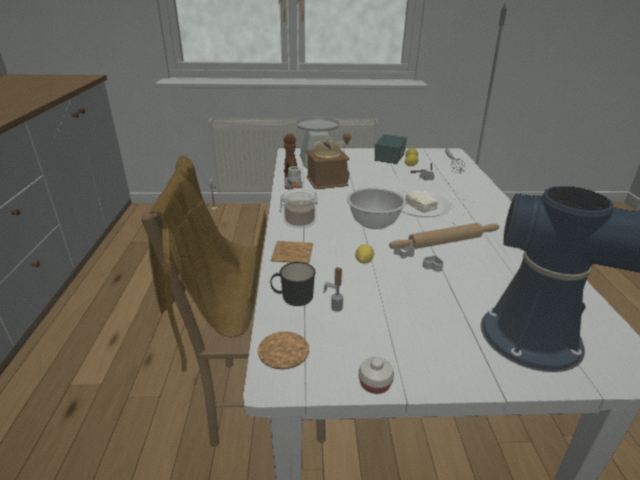

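View pics/wrist0.png

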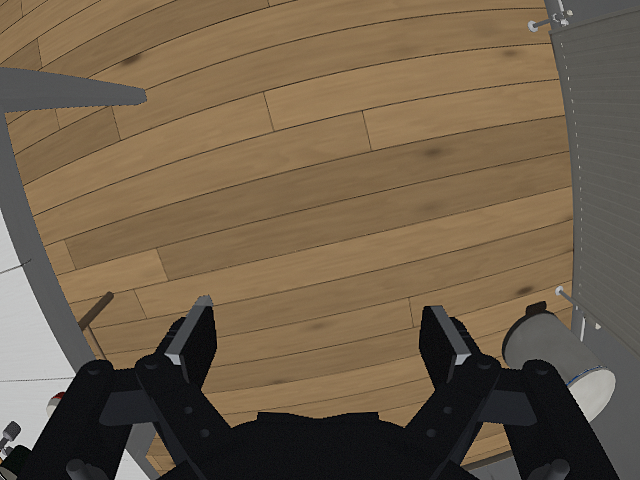

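The top view shows the mug at about (301,207) with its handle towards the top edge. The square coaster is at (388,203), the round one at (228,200), the infuser at (286,245), the timer at (188,274), the lemon at (371,286) and the jar at (475,206).

```bash
python3 - <<'E'
from h import *
s=load('top0'); W=cloud(s)
for n,(u,v) in dict(mug=(301,207),handle=(302,185),sq=(388,203),rnd=(228,200),inf=(286,247),timer=(188,274),lemon=(371,286),jar=(475,206),edge=(300,172),base=(243,430)).items(): print(n,W[v,u].round(3))
# square coaster
def reg(W,x0,x1,y0,y1,z0,z1):
    m=(W[...,0]>x0)&(W[...,0]<x1)&(W[...,1]>y0)&(W[...,1]<y1)&(W[...,2]>z0)&(W[...,2]<z1); return m
im=s['frame']
hsv=cv2.cvtColor(im,cv2.COLOR_RGB2HSV)
m=(hsv[...,1]>90); m[:175]=0;m[230:]=0;m[:,:350]=0;m[:,430:]=0
print('sq',m.sum(),np.nanmean(W[m],0)); r=cv2.minAreaRect(W[m][:,:2].astype(np.float32)); print(r)
t=cv2.imread('pics/top0.png')[165:310,160:440]; cv2.imwrite('pics/topc.png',cv2.resize(t,None,fx=2.85,fy=2.85,interpolation=cv2.INTER_CUBIC))
t=cv2.imread('pics/side0.png')[225:365,240:420]; cv2.imwrite('pics/sidec.png',cv2.resize(t,None,fx=4,fy=4,interpolation=cv2.INTER_CUBIC))
E
```

```text
mug [ 0.54  -0.148  0.003]
handle [ 0.582 -0.154  0.076]
sq [ 0.547 -0.365  0.005]
rnd [0.559 0.035 0.004]
inf [ 0.438 -0.113  0.041]
timer [0.376 0.118 0.058]
lemon [ 0.342 -0.315  0.05 ]
jar [ 0.525 -0.552  0.095]
edge [ 0.629 -0.146  0.001]
base [ 0.098 -0.054  0.303]
sq 1779 [ 0.54758396 -0.36513216  0.00663568]
((0.5503058433532715, -0.3658231496810913), (0.10273534804582596, 0.10659682005643845), 79.30615997314453)
```

View pics/topc.png

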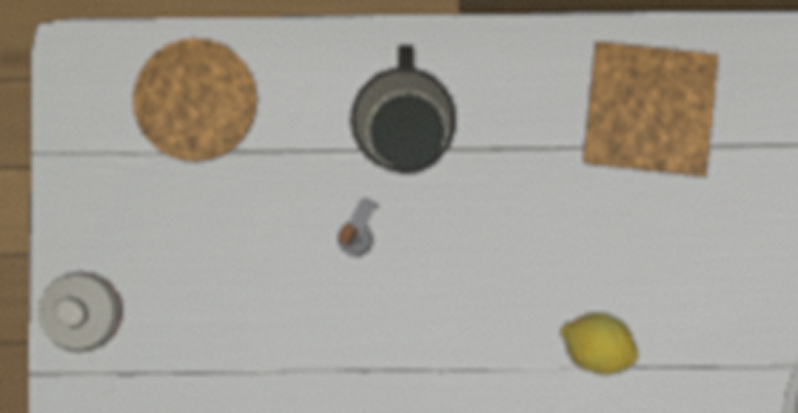

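View pics/sidec.png

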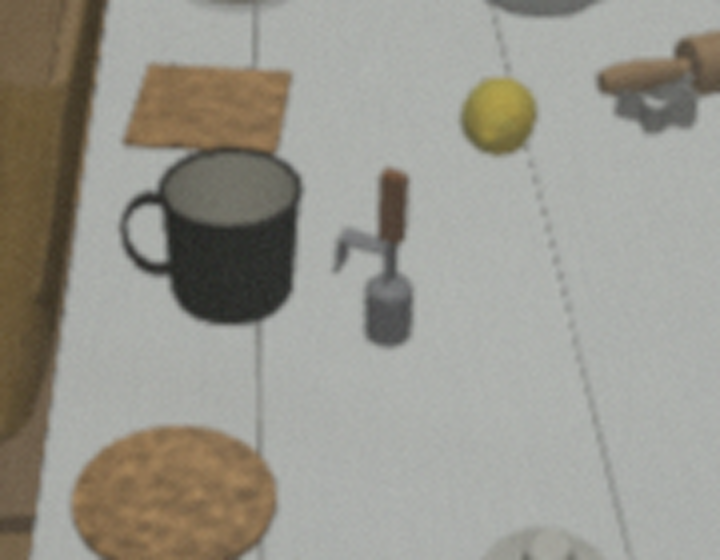

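```bash
python3 - <<'E'
from h import *
from scipy.optimize import least_squares
from scipy.spatial.transform import Rotation as Ro
def circ(p,r=None):
    f=lambda a: np.hypot(p[:,0]-a[0],p[:,1]-a[1])-(a[2] if r is None else r)
    s=least_squares(f,[*p.mean(0)[:2],0.04],loss='soft_l1',f_scale=.002); return s.x,np.abs(s.fun).mean()
for n in ['top0','side0']:
    W=cloud(load(n)); P=W.reshape(-1,3)
    m=(abs(P[:,0]-.54)<.046)&(abs(P[:,1]+.15)<.06)
    A=P[m]; print(n,'max z',np.nanpercentile(A[:,2],98))
    print('rim',circ(A[(A[:,2]>.073)&(A[:,2]<.09)]))
    m=(abs(P[:,0]-.45)<.045)&(abs(P[:,1]+.12)<.04)&(P[:,2]>.012)
    A=P[m]
    A=A[A[:,0]<.49]
    for a,b in ((.012,.034),(.034,.05),(.05,.068),(.068,.08),(.08,.1),(.1,.13)):
        B=A[(A[:,2]>a)&(A[:,2]<b)]
        if len(B): print(a,b,len(B),B.mean(0).round(3),B.min(0).round(3),B.max(0).round(3))
s=manip.sense(); print(Ro.from_quat(s['tool_rot']).as_matrix().round(3))
E
```

```text
top0 max z 0.0804576719583296
rim (array([ 0.5315792 , -0.15070553,  0.04181399]), np.float64(0.0011668961143093857))
0.012 0.034 10 [ 0.434 -0.112  0.024] [ 0.422 -0.121  0.013] [ 0.446 -0.093  0.033]
0.034 0.05 55 [ 0.433 -0.11   0.038] [ 0.424 -0.127  0.034] [ 0.469 -0.093  0.044]
0.05 0.068 61 [ 0.454 -0.115  0.064] [ 0.432 -0.126  0.058] [ 0.468 -0.105  0.068]
0.068 0.08 16 [ 0.468 -0.131  0.075] [ 0.434 -0.155  0.068] [ 0.489 -0.111  0.08 ]
0.08 0.1 9 [ 0.44  -0.115  0.09 ] [ 0.428 -0.158  0.082] [ 0.489 -0.105  0.099]
0.1 0.13 32 [ 0.436 -0.107  0.116] [ 0.43  -0.113  0.102] [ 0.443 -0.1    0.12 ]
side0 max z 0.08018064250663108
rim (array([ 0.52997533, -0.14940428,  0.04145569]), np.float64(0.0011917892317461743))
0.012 0.034 84 [ 0.436 -0.096  0.023] [ 0.421 -0.105  0.012] [ 0.448 -0.089  0.034]
0.034 0.05 85 [ 0.438 -0.102  0.04 ] [ 0.422 -0.126  0.034] [ 0.467 -0.09   0.049]
0.05 0.068 77 [ 0.449 -0.11   0.062] [ 0.432 -0.126  0.05 ] [ 0.465 -0.098  0.068]
0.068 0.08 25 [ 0.442 -0.107  0.076] [ 0.428 -0.15   0.07 ] [ 0.488 -0.097  0.08 ]
0.08 0.1 52 [ 0.439 -0.105  0.089] [ 0.428 -0.154  0.08 ] [ 0.488 -0.097  0.1  ]
0.1 0.13 58 [ 0.435 -0.102  0.111] [ 0.427 -0.11   0.101] [ 0.443 -0.095  0.12 ]
[[ 0.97  -0.001  0.241]
 [-0.241 -0.002  0.97 ]
 [-0.    -1.    -0.002]]
```

```bash
python3 -m handwheel '[27,0,-34,0,0,0,4, 27,0,-34,0,0,0,4, 27,0,-34,0,0,0,4, 27,0,-34,0,0,0,4, 27,0,-34,0,0,0,4, 27,0,-34,0,0,0,4, 27,0,-34,0,0,0,4, 27,0,-34,0,0,0,4, 27,0,-34,0,0,0,4, 27,0,-34,0,0,0,4]' 60
```

```text
t: 0.98
tcp_pos: [0.3237, 0.2255, 0.2484]
tool_rot: [-0.702, 0.086, -0.086, 0.702]
force: [0.9, 0.5, 0.3]
finger_gap: 0.467
```

```bash
cat >> h.py <<'E'
from scipy.spatial.transform import Rotation as Ro
def delta(p,prt=True):
    s=manip.sense(); R=Ro.from_quat(s['tool_rot']).as_matrix()
    d=R.T@(np.array(p)-s['tcp_pos'])*100; print('t',round(s['t'],2),'tcp',s['tcp_pos'].round(4),'shift cm',d.round(2)); return d
E
python3 -c "
from h import *
delta((.5215,-.1883,.15))"
```

```text
t 0.98 tcp [0.3237 0.2255 0.2484] shift cm [ 29.16   9.84 -35.4 ]
```

```bash
python3 -m handwheel '[4,0.5,-5,0,0,0,4, 7,1,-8.5,0,0,0,4, 10,2,-12,0,0,0,4, 13,3,-16,0,0,0,4, 16,4,-19.5,0,0,0,4, 19,5,-23,0,0,0,4, 22,6,-26.5,0.07,0,0,4, 25,7,-30,0.07,0,0,4, 27,8,-33,0.07,0,0,4, 28,9,-34,0.07,0,0,4]' 60; python3 - <<'E'
from h import *
delta((.5215,-.1883,.15)); snap('wrist','w1')
E
```

```text
t: 1.82
tcp_pos: [0.5, -0.1438, 0.1688]
tool_rot: [-0.677, 0.083, -0.09, 0.726]
force: [0.7, 1.1, 0.0]
finger_gap: 0.467
t 1.82 tcp [ 0.5    -0.1438  0.1688] shift cm [ 3.16  1.61 -3.92]
```

View pics/w1.png

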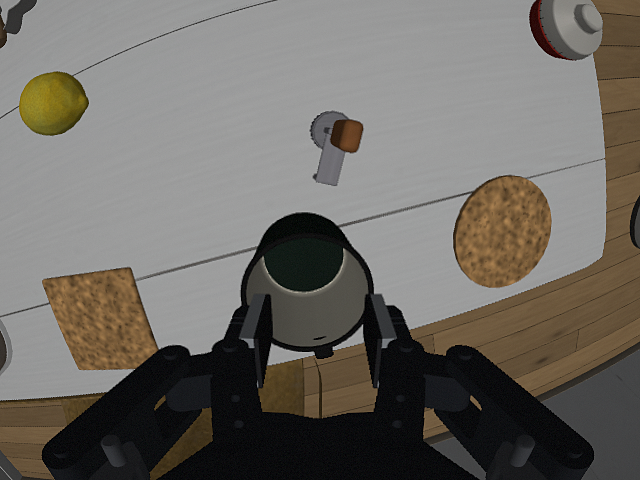

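The wrist view shows the jaws over the mug (rim about (307,290)), the infuser at (335,130) with its hook towards the mug, and the square coaster at (100,320).

```bash
cat >> h.py <<'E'
def wcloud(s):
    R=cv2.Rodrigues(s['rvec'])[0]; K=s['camera_matrix']; d=s['depth']
    v,u=np.mgrid[:480,:640].astype(float)
    x=(u-K[0,2])/K[0,0]; y=(v-K[1,2])/K[1,1]; th=np.hypot(x,y)+1e-9
    P=np.stack([x/th*np.tan(th)*d,y/th*np.tan(th)*d,d],-1)
    W=(P-np.ravel(s['tvec']))@R; W[d==0]=np.nan; return W
E
python3 - <<'E'
from h import *
from scipy.optimize import least_squares
s=load('w1'); W=wcloud(s)
print(W[320,100],W[232,500])
def circ(p):
    f=lambda a: np.hypot(p[:,0]-a[0],p[:,1]-a[1])-a[2]
    q=least_squares(f,[*p.mean(0)[:2],0.04],loss='soft_l1',f_scale=.001); return q.x.round(4),np.abs(q.fun).mean()
A=W[205:300,235:380].reshape(-1,3); A=A[(A[:,2]>.075)&(A[:,2]<.083)]; print('rim',len(A),circ(A))
hsv=cv2.cvtColor(s['frame'],cv2.COLOR_RGB2HSV)
m=np.zeros((480,640),bool); m[255:375,35:165]=1; m&=(hsv[...,1]>90)&(W[...,2]>.002)
r=cv2.minAreaRect(W[m][:,:2].astype(np.float32)); print('sq',r,W[m].mean(0))
A=W[100:195,300:370].reshape(-1,3)
for a,b in ((.012,.034),(.034,.05),(.05,.058),(.058,.07),(.07,.112),(.112,.125)):
    B=A[(A[:,2]>a)&(A[:,2]<b)]
    if len(B)>3: print(a,b,len(B),B.mean(0).round(4),B.min(0).round(4),B.max(0).round(4),cv2.minAreaRect(B[:,:2].astype(np.float32)))
t=cv2.imread('pics/w1.png')[90:200,270:400]; cv2.imwrite('pics/w1c.png',cv2.resize(t,None,fx=5,fy=5,interpolation=cv2.INTER_CUBIC))
E
```

```text
[ 0.54171624 -0.36095435  0.00776764] [0.55551467 0.02731478 0.00720582]
rim 1166 (array([ 0.5289, -0.1514,  0.0415]), np.float64(0.0009124832291542683))
sq ((0.5403258800506592, -0.3055017292499542), (0.11935712397098541, 0.24357056617736816), 3.393664836883545) [ 0.54010901 -0.35610198  0.01300416]
0.012 0.034 47 [ 0.4292 -0.118   0.0219] [ 0.4198 -0.1222  0.0126] [ 0.4429 -0.1064  0.0339] ((0.42951861023902893, -0.11619644612073898), (0.00810961052775383, 0.026062551885843277), 61.42005157470703)
0.034 0.05 583 [ 0.4297 -0.1117  0.039 ] [ 0.4204 -0.1283  0.0341] [ 0.4633 -0.0944  0.0499] ((0.4388359487056732, -0.11765400320291519), (0.019011622294783592, 0.049466609954833984), 46.49848175048828)
0.05 0.058 11 [ 0.4442 -0.1196  0.0539] [ 0.4307 -0.1277  0.051 ] [ 0.4604 -0.1128  0.0577] ((0.44558319449424744, -0.1200731173157692), (0.0007249350310303271, 0.03321094810962677), 63.76523208618164)
0.058 0.07 951 [ 0.4517 -0.1165  0.0656] [ 0.4305 -0.1277  0.0581] [ 0.4663 -0.106   0.069 ] ((0.4488825798034668, -0.11420068144798279), (0.014387463219463825, 0.03465425595641136), 63.51381301879883)
0.07 0.112 242 [ 0.4324 -0.1113  0.0929] [ 0.4265 -0.1139  0.0704] [ 0.4404 -0.1053  0.1119] ((0.43252283334732056, -0.11093355715274811), (0.004582338500767946, 0.015705684199929237), 62.80282211303711)
0.112 0.125 668 [ 0.4344 -0.1074  0.1177] [ 0.4266 -0.114   0.1121] [ 0.4429 -0.1004  0.1204] ((0.4347003102302551, -0.10700888931751251), (0.010667184367775917, 0.016444120556116104), 63.13974380493164)
```

View pics/w1c.png

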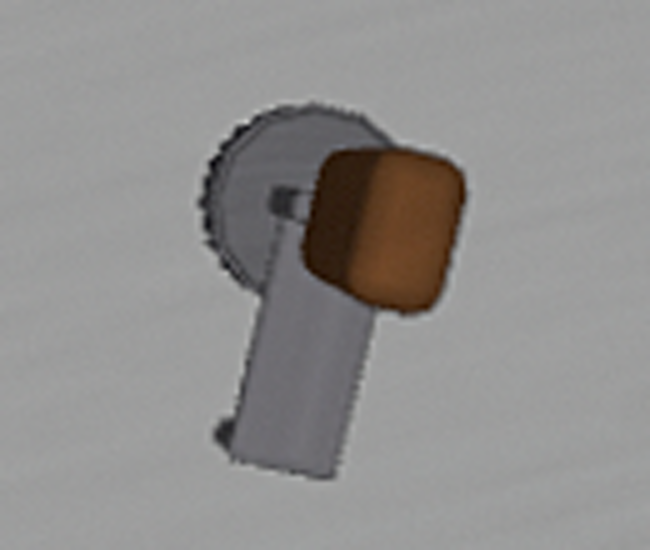

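```bash
python3 - <<'E'
from h import *
delta((.5204,-.1895,.115));delta((.5204,-.1895,.07))
print(Ro.from_quat(manip.sense()['tool_rot']).as_matrix().round(3))
E
```

```text
t 1.87 tcp [ 0.5047 -0.1511  0.1667] shift cm [ 2.43  4.96 -3.66]
t 1.87 tcp [ 0.5047 -0.1511  0.1667] shift cm [ 2.39  9.46 -3.96]
[[ 0.969  0.023  0.245]
 [-0.246  0.061  0.967]
 [ 0.008 -0.998  0.065]]
```

```bash
python3 -m handwheel '[1.2,0.5,-2,0,0,0,4, 2.3,1,-3.5,0,0,0,4, 2.3,1.5,-3.5,0,0,0,4, 2.3,1.5,-3.5,0,0,0,4]'; python3 - <<'E'
from h import *
delta((.5204,-.1895,.115));delta((.5204,-.1895,.07))
print(Ro.from_quat(manip.sense()['tool_rot']).as_matrix().round(3))
E
```

```text
t: 2.2
tcp_pos: [0.5128, -0.1794, 0.1504]
tool_rot: [-0.676, 0.084, -0.089, 0.726]
force: [-0.8, -0.1, -0.4]
finger_gap: 0.466
t 2.2 tcp [ 0.5128 -0.1794  0.1504] shift cm [ 1.    3.47 -1.05]
t 2.2 tcp [ 0.5128 -0.1794  0.1504] shift cm [ 1.01  7.96 -1.37]
[[ 0.97   0.015  0.242]
 [-0.243  0.07   0.968]
 [-0.003 -0.997  0.071]]
```

```bash
python3 -m handwheel '[1,1,-1.1,0,0,0,4, 1,2,-1.1,0,0,0,4, 1,3,-1.1,0,0,0,4, 1,3,-1.1,0,0,0,4, 1,3,-1.1,0,0,0,4]'; python3 - <<'E'
from h import *
delta((.5204,-.1895,.07)); snap('wrist','w2')
E
```

```text
t: 2.62
tcp_pos: [0.5198, -0.1887, 0.1202]
tool_rot: [-0.676, 0.084, -0.088, 0.727]
force: [-0.1, 0.2, 0.1]
finger_gap: 0.469
t 2.62 tcp [ 0.5198 -0.1887  0.1202] shift cm [ 0.09  5.   -0.42]
```

View pics/w2.png

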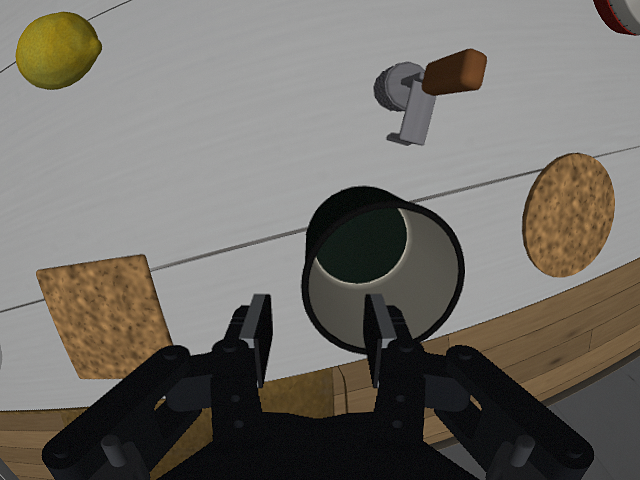

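The left wall of the rim, near (305,290), lies between the pads at x≈265 and x≈375, so I can descend.

```bash
python3 -m handwheel '[0.1,1.5,-0.2,0,0,0,4, 0.1,3,-0.4,0,0,0,4, 0.1,4.5,-0.4,0,0,0,4, 0.1,5,-0.4,0,0,0,4, 0.1,5,-0.4,0,0,0,3, 0.1,5,-0.4,0,0,0,1.5, 0.1,5,-0.4,0,0,0,0, 0.1,5,-0.4,0,0,0,0, 0.1,5,-0.4,0,0,0,0, 0.1,5,-0.4,0,0,0,0]' 50;python3 -m handwheel '[0,0,0,0,0,0,0, 0,0,0,0,0,0,0]'; python3 - <<'E'
from h import *
snap('side','s2')
t=cv2.imread('pics/s2.png')[200:380,200:420]; cv2.imwrite('pics/s2c.png',cv2.resize(t,None,fx=3,fy=3,interpolation=cv2.INTER_CUBIC))
E
```

```text
t: 3.5
tcp_pos: [0.5224, -0.1915, 0.0717]
tool_rot: [-0.677, 0.082, -0.09, 0.726]
force: [-0.0, -0.2, 4.3]
finger_gap: 0.027
t: 3.67
tcp_pos: [0.5224, -0.1916, 0.0717]
tool_rot: [-0.677, 0.082, -0.09, 0.726]
force: [0.0, 0.2, 6.0]
finger_gap: 0.029
```

View pics/s2c.png

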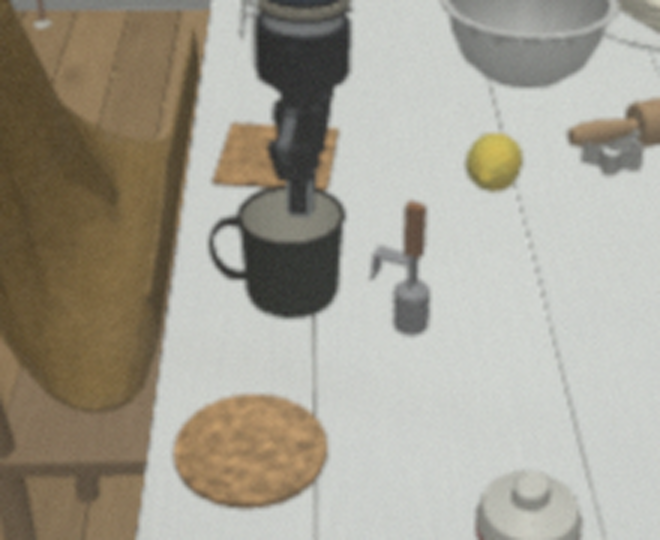

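```bash
python3 -m handwheel '[0,-2,0.1,0,0,0,0, 0,-5,0.4,0,0,0,0, 0.6,-5.1,-1.5,0,0,0,0, 1.6,-5.3,-4.5,0,0,0,0, 2.6,-5.5,-7.5,0,0,0,0, 3.6,-5.8,-10.5,0,0,0,0, 4.6,-6,-13.5,0,0,0,0, 5.6,-6.2,-16.5,0,0,0,0, 6.4,-6.4,-19,0,0,0,0, 6.6,-6.5,-19.9,0,0,0,0]' 60;python3 -m handwheel '[0,0,0,0,0,0,0, 0,0,0,0,0,0,0, 0,0,0,0,0,0,0]'; python3 - <<'E'
from h import *
s=snap('top','t3'); snap('side','s3');delta((.5374,-.4045,.08))
t=cv2.imread('pics/t3.png')[150:300,300:500]; cv2.imwrite('pics/t3c.png',cv2.resize(t,None,fx=4,fy=4,interpolation=cv2.INTER_CUBIC))
t=cv2.imread('pics/s3.png')[150:330,220:440]; cv2.imwrite('pics/s3c.png',cv2.resize(t,None,fx=3,fy=3,interpolation=cv2.INTER_CUBIC))
E
```

```text
t: 4.55
tcp_pos: [0.5369, -0.409, 0.1212]
tool_rot: [-0.678, 0.083, -0.091, 0.725]
force: [0.5, -0.4, -0.8]
finger_gap: 0.022
t: 4.8
tcp_pos: [0.5362, -0.4018, 0.121]
tool_rot: [-0.676, 0.083, -0.088, 0.727]
force: [0.4, -0.2, -1.4]
finger_gap: 0.025
t 4.9 tcp [ 0.5367 -0.4019  0.1214] shift cm [ 0.14  4.11 -0.54]
```

View pics/t3c.png

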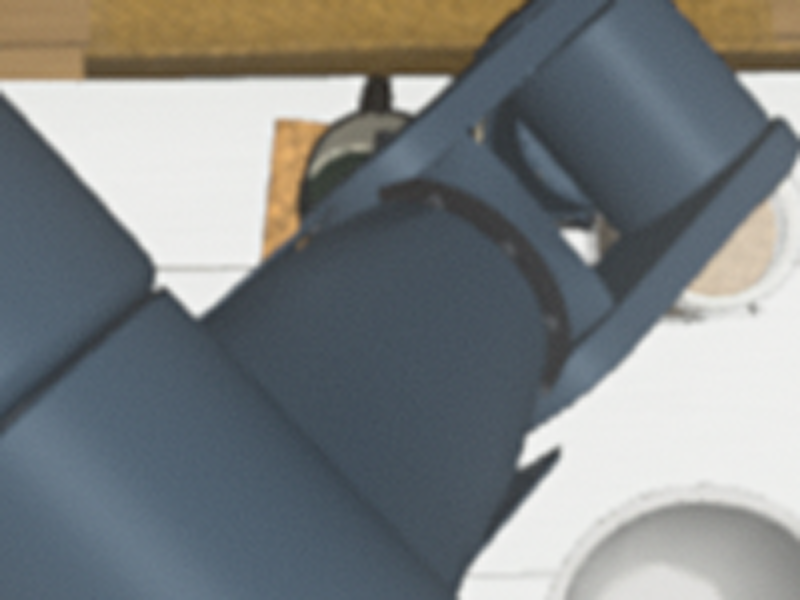

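View pics/s3c.png

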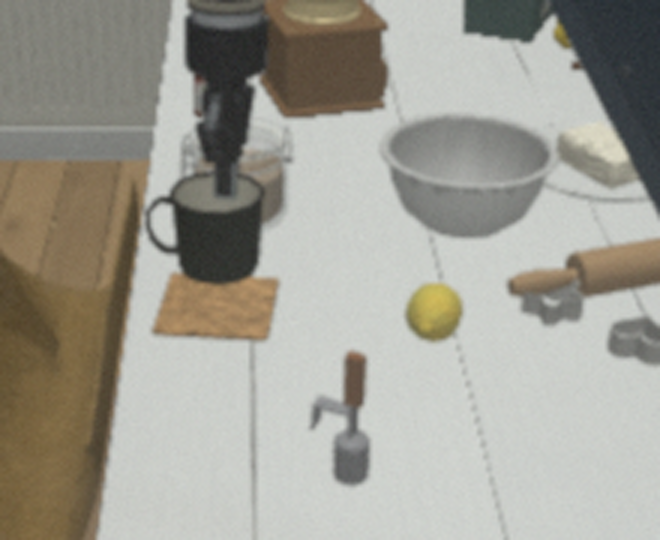

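The mug is held upright above the square coaster. I'll measure the rim against the coaster before lowering.

```bash
python3 - <<'E'
from h import *
from scipy.optimize import least_squares
W=cloud(load('s3')); P=W.reshape(-1,3)
m=(abs(P[:,0]-.547)<.045)&(abs(P[:,1]+.365)<.06)&(P[:,2]>.118)&(P[:,2]<.135)
A=P[m]; print(len(A),np.percentile(A[:,2],[5,50,95]))
for c in [0]:
    A=A[np.hypot(A[:,0]-.547,A[:,1]+.365)<.05]
    f=lambda a: np.hypot(A[:,0]-a[0],A[:,1]-a[1])-.041
    q=least_squares(f,[.547,-.365],loss='soft_l1',f_scale=.001); print(q.x)
# foot lowest mug pts
img=load('s3')['frame']; dark=(img.max(-1)<60)
m=dark&(abs(W[...,0]-.547)<.045)&(W[...,1]>-.42)&(W[...,1]<-.31)
B=W[m]; 
for a in np.arange(.03,.14,.01):
    C=B[(B[:,2]>a)&(B[:,2]<a+.01)]
    if len(C)>5: print(round(a,3),len(C),C.min(0).round(3),C.max(0).round(3))
# coaster from side
hsv=cv2.cvtColor(img,cv2.COLOR_RGB2HSV)
s0=load('side0'); W0=cloud(s0); h0=cv2.cvtColor(s0['frame'],cv2.COLOR_RGB2HSV)
m=(h0[...,1]>90)&(W0[...,0]>.47)&(W0[...,0]<.62)&(W0[...,1]>-.44)&(W0[...,1]<-.28)&(W0[...,2]>0)&(W0[...,2]<.015)
print(m.sum(),cv2.minAreaRect(W0[m][:,:2].astype(np.float32)))
W0=cloud(load('top0'));h0=cv2.cvtColor(load('top0')['frame'],cv2.COLOR_RGB2HSV)
m=(h0[...,1]>90)&(W0[...,0]>.47)&(W0[...,0]<.62)&(W0[...,1]>-.44)&(W0[...,1]<-.28)
print(m.sum(),cv2.minAreaRect(W0[m][:,:2].astype(np.float32)))
E
```

```text
271 [0.11921825 0.12530781 0.13218932]
[ 0.5459209  -0.36004676]
0.05 32 [ 0.517 -0.339  0.053] [ 0.573 -0.322  0.06 ]
0.06 64 [ 0.511 -0.344  0.06 ] [ 0.575 -0.32   0.07 ]
0.07 79 [ 0.511 -0.344  0.07 ] [ 0.581 -0.319  0.08 ]
0.08 76 [ 0.508 -0.348  0.08 ] [ 0.581 -0.318  0.09 ]
0.09 80 [ 0.508 -0.347  0.09 ] [ 0.58  -0.318  0.1  ]
0.1 84 [ 0.505 -0.354  0.1  ] [ 0.58  -0.317  0.11 ]
0.11 92 [ 0.505 -0.39   0.11 ] [ 0.589 -0.317  0.12 ]
0.12 72 [ 0.505 -0.391  0.12 ] [ 0.579 -0.317  0.129]
0.13 11 [ 0.533 -0.393  0.131] [ 0.542 -0.383  0.138]
0.14 13 [ 0.524 -0.407  0.14 ] [ 0.544 -0.384  0.15 ]
676 ((0.5457468628883362, -0.3599901795387268), (0.10732393711805344, 0.10444367676973343), 84.0899658203125)
1769 ((0.5477142930030823, -0.3653671443462372), (0.10674543678760529, 0.10583576560020447), 83.05679321289062)
```

```bash
python3 -m handwheel '[0,1,-0.1,0,0,0,0, 0,2,-0.3,0,0,0,0, 0,3,-0.4,0,0,0,0, 0,3.5,-0.5,0,0,0,0, 0,3.8,-0.5,0,0,0,0, 0,4,-0.5,0,0,0,0, 0,4,-0.5,0,0,0,0, 0,4,-0.5,0,0,0,0]'; python3 -m handwheel '[0,0.2,0,0,0,0,0, 0,0.2,0,0,0,0,0, 0,0.2,0,0,0,0,0]'
```

```text
t: 5.57
tcp_pos: [0.5365, -0.4065, 0.0815]
tool_rot: [-0.677, 0.083, -0.089, 0.726]
force: [0.2, -0.6, -1.4]
finger_gap: 0.024
t: 5.82
tcp_pos: [0.5365, -0.4062, 0.0797]
tool_rot: [-0.677, 0.083, -0.089, 0.726]
force: [0.6, -0.2, -0.9]
finger_gap: 0.024
```

```bash
python3 -m handwheel '[0,0.1,0,0,0,0,0, 0,0.1,0,0,0,0,0, 0,0.1,0,0,0,0,0]'; python3 -m handwheel '[0,0.05,0,0,0,0,0, 0,0.05,0,0,0,0,0]'
```

```text
t: 6.07
tcp_pos: [0.5366, -0.4063, 0.0788]
tool_rot: [-0.677, 0.083, -0.089, 0.726]
force: [-0.6, 0.2, -0.2]
finger_gap: 0.024
t: 6.23
tcp_pos: [0.5366, -0.4064, 0.0788]
tool_rot: [-0.677, 0.083, -0.089, 0.726]
force: [-0.9, -0.5, 3.5]
finger_gap: 0.022
```

Contact (3.5 N up). I'll release and retreat.

```bash
python3 -m handwheel '[0,0,0,0,0,0,1, 0,0,0,0,0,0,2, 0,0,0,0,0,0,3, 0,0,0,0,0,0,3.5, 0,0,0,0,0,0,3.5, 0,-2,0.1,0,0,0,3.5, 0,-5,0.3,0,0,0,3.5, 0,-8,0.5,0,0,0,3.5, 0,-12,0.8,0,0,0,3.5, 0,-14,1,0,0,0,3.5]'; python3 - <<'E'
from h import *
s=manip.sense(); print(s['tcp_pos'],s['q'].round(2),s['finger_gap']); snap('wrist','w4'); snap('side','s4')
E
```

```text
t: 7.07
tcp_pos: [0.5378, -0.4072, 0.2229]
tool_rot: [-0.678, 0.081, -0.091, 0.725]
force: [-0.1, -0.8, 1.0]
finger_gap: 0.41
[ 0.53779335 -0.40721287  0.22285176] [-0.84  0.63  1.31  0.06  1.24 -2.19] 0.40997723902501787
```

View pics/w4.png

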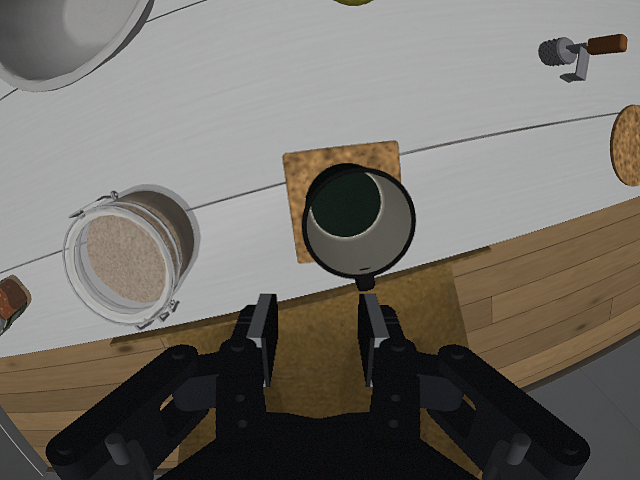

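```bash
python3 - <<'E'
from h import *
from scipy.optimize import least_squares
for n,W in (('w4',wcloud(load('w4'))),('s4',cloud(load('s4')))):
    P=W.reshape(-1,3)
    A=P[(np.hypot(P[:,0]-.547,P[:,1]+.363)<.055)&(P[:,2]>.081)&(P[:,2]<.092)]
    f=lambda a: np.hypot(A[:,0]-a[0],A[:,1]-a[1])-.0412
    q=least_squares(f,[.547,-.365],loss='soft_l1',f_scale=.001); print(n,len(A),q.x.round(4),np.percentile(A[:,2],[50,95]))
    B=P[(np.hypot(P[:,0]-.6,P[:,1]+.363)<.03)&(np.hypot(P[:,0]-.547,P[:,1]+.363)>.05)&(P[:,2]>.03)&(P[:,2]<.09)]; print('handle',len(B),B.mean(0).round(3),B.max(0).round(3))
s=manip.sense(); R=Ro.from_quat(s['tool_rot'])
a=np.deg2rad(-26.8); x=np.array([np.cos(a),np.sin(a),0]); y=np.array([0,0,-1.]); T=np.stack([x,y,np.cross(x,y)],1)
print('rot',(R.inv()*Ro.from_matrix(T)).as_rotvec().round(3))
delta((.4347,-.107,.2))
E
```

```text
w4 1843 [ 0.5447 -0.3671] [0.0869027  0.08822385]
handle 146 [ 0.603 -0.372  0.072] [ 0.611 -0.364  0.08 ]
s4 143 [ 0.5455 -0.3649] [0.0852781  0.08799336]
handle 29 [ 0.606 -0.367  0.056] [ 0.611 -0.361  0.079]
rot [-0.065  0.224  0.002]
t 7.17 tcp [ 0.5387 -0.4079  0.2238] shift cm [-17.37   3.93  26.5 ]
```

```bash
python3 -m handwheel '[-2,0.5,3,0,0,0,3.5, -4,1,6,-0.02,0.05,0,3.5, -6,1.5,9,-0.04,0.1,0,3.5, -8,2,12,-0.065,0.15,0,3.5, -10,2.5,15,-0.065,0.2,0,3.5, -12,3,18,-0.065,0.224,0,3.5, -14,3.3,21,-0.065,0.224,0,3.5, -16,3.6,24,-0.065,0.224,0,3.5, -17.4,3.9,26.5,-0.065,0.224,0,3.5, -17.4,3.9,26.5,-0.065,0.224,0,3.5]';python3 -m handwheel '[0,0,0,0,0,0,3.5, 0,0,0,0,0,0,3.5]'; python3 - <<'E'
from h import *
snap('wrist','w5')
s=manip.sense(); R=Ro.from_quat(s['tool_rot'])
a=np.deg2rad(-26.8); x=np.array([np.cos(a),np.sin(a),0]); y=np.array([0,0,-1.]); T=np.stack([x,y,np.cross(x,y)],1)
print('rot',(R.inv()*Ro.from_matrix(T)).as_rotvec().round(3))
delta((.4347,-.107,.094))
W=wcloud(load('w5')); P=W.reshape(-1,3)
B=P[(np.hypot(P[:,0]-.435,P[:,1]+.107)<.02)&(P[:,2]>.112)&(P[:,2]<.122)]; print(len(B),B.mean(0).round(4),cv2.minAreaRect(B[:,:2].astype(np.float32)))
E
```

```text
t: 8.0
tcp_pos: [0.4271, -0.0988, 0.1965]
tool_rot: [-0.685, 0.168, -0.157, 0.691]
force: [-1.4, 0.5, 0.3]
finger_gap: 0.412
t: 8.17
tcp_pos: [0.4326, -0.1051, 0.1977]
tool_rot: [-0.686, 0.166, -0.161, 0.69]
force: [0.5, -0.4, -0.2]
finger_gap: 0.409
rot [-0.004 -0.    -0.007]
t 8.22 tcp [ 0.433  -0.1057  0.1978] shift cm [ 0.29 10.37 -0.08]
416 [ 0.4333 -0.1061  0.1176] ((0.4341175854206085, -0.10628961026668549), (0.009706150740385056, 0.015834733843803406), 63.2070198059082)
```

View pics/w5.png

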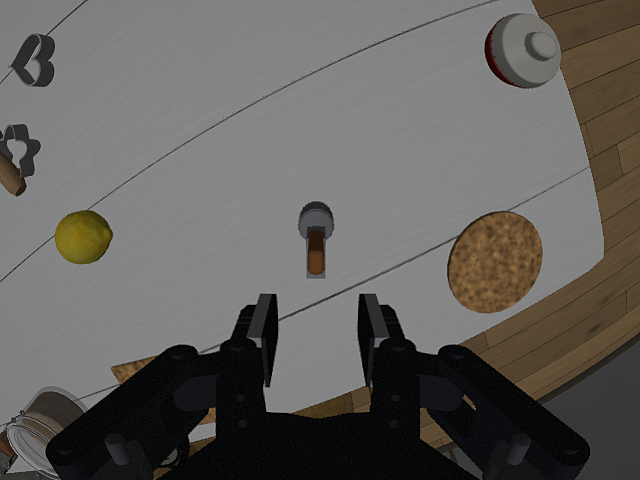

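The infuser's grip at (316,258) is centred between the pads and aligned with them. Next I descend and grip.

```bash
python3 -m handwheel '[0.2,2,-0.1,0,0,0,3.5, 0.2,4,-0.1,0,0,0,3.5, 0.2,6,-0.1,0,0,0,3.5, 0.2,8,-0.1,0,0,0,3.5, 0.2,9.5,-0.1,0,0,0,3.5, 0.2,10.4,-0.1,0,0,0,3.5, 0.2,10.4,-0.1,0,0,0,3.5, 0.2,10.4,-0.1,0,0,0,2.5, 0.2,10.4,-0.1,0,0,0,1.5, 0.2,10.4,-0.1,0,0,0,0.5]' 40;python3 -m handwheel '[0,0,0,0,0,0,0.5, 0,0,0,0,0,0,0.5, 0,0,0,0,0,0,0.5]'; python3 - <<'E'
from h import *
snap('side','s6')
t=cv2.imread('pics/s6.png')[200:380,240:460]; cv2.imwrite('pics/s6c.png',cv2.resize(t,None,fx=3,fy=3,interpolation=cv2.INTER_CUBIC))
E
```

```text
t: 9.05
tcp_pos: [0.4336, -0.1063, 0.0947]
tool_rot: [-0.686, 0.166, -0.162, 0.69]
force: [0.2, -0.3, -0.6]
finger_gap: 0.115
t: 9.3
tcp_pos: [0.4334, -0.106, 0.0946]
tool_rot: [-0.686, 0.166, -0.162, 0.69]
force: [-0.3, -0.5, 4.9]
finger_gap: 0.11
```

View pics/s6c.png

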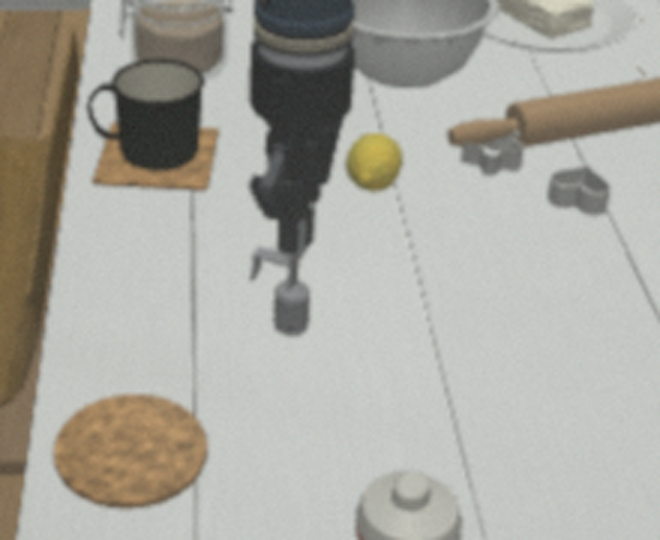

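```bash
python3 -m handwheel '[0,-3,0,0,0,0,0.5, 0,-6.5,0,0,0.1,0,0.5, 2,-9.5,-2,0,0.2,0,0.5, 4.5,-12,-4,0,0.3,0,0.5, 7,-13,-6.2,0,0.4,0,0.5, 9.7,-13,-8.5,0,0.5,0,0.5, 12.4,-13,-10.8,0,0.6,0,0.5, 15,-13,-13.1,0,0.7,0,0.5, 17.5,-13,-15.3,0,0.8,0,0.5, 18.5,-13,-16.2,0,0.9,0,0.5]';python3 -m handwheel '[0,0,0,0,0.1,0,0.5, 0,0,0,0,0.2,0,0.5, 0,0,0,0,0.2,0,0.5, 0,0,0,0,0.2,0,0.5]'; python3 - <<'E'
from h import *
snap('wrist','w7');snap('side','s7')
s=manip.sense(); R=Ro.from_quat(s['tool_rot']); print(s['q'].round(2),s['finger_gap'])
a=np.deg2rad(-90); x=np.array([np.cos(a),np.sin(a),0]); y=np.array([0,0,-1.]); T=np.stack([x,y,np.cross(x,y)],1)
print('rot',(R.inv()*Ro.from_matrix(T)).as_rotvec().round(3))
delta((.545,-.381,.22))
t=cv2.imread('pics/s7.png')[150:300,220:400]; cv2.imwrite('pics/s7c.png',cv2.resize(t,None,fx=4,fy=4,interpolation=cv2.INTER_CUBIC))
E
```

```text
t: 10.18
tcp_pos: [0.5271, -0.3392, 0.2216]
tool_rot: [-0.546, 0.45, -0.447, 0.547]
force: [0.6, -0.8, -0.8]
finger_gap: 0.11
t: 10.52
tcp_pos: [0.5253, -0.3342, 0.2213]
tool_rot: [-0.501, 0.502, -0.495, 0.502]
force: [-0.1, -0.7, -0.7]
finger_gap: 0.112
[-0.75  0.56  1.46  0.    1.13 -0.75] 0.11028905293279126
rot [ 0.006  0.005 -0.008]
t 10.62 tcp [ 0.5255 -0.3342  0.2216] shift cm [4.69 0.11 1.93]
```

View pics/w7.png

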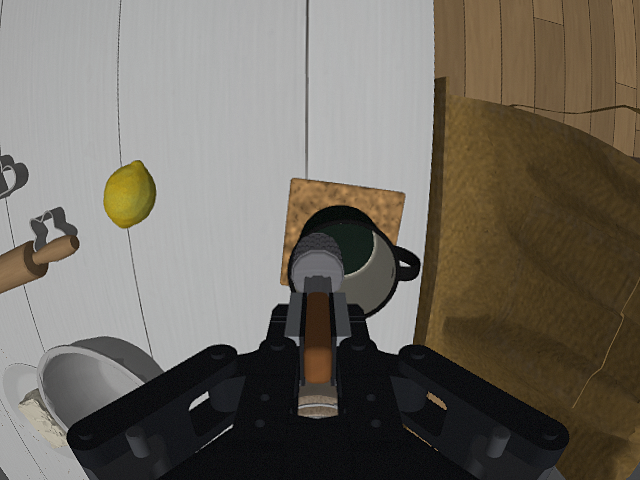

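View pics/s7c.png

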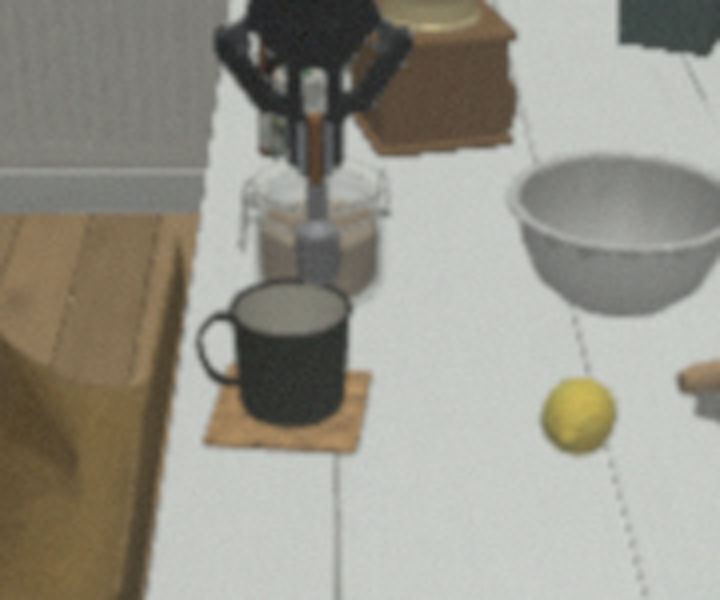

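```bash
python3 -m handwheel '[1.5,0,0.6,0,0,0,0.5, 3,0,1.2,0,0,0,0.5, 4.5,0,1.8,0,0,0,0.5, 4.7,0,1.9,0,0,0,0.5, 4.7,0,1.9,0,0,0,0.5, 4.7,0,1.9,0,0,0,0.5]'; python3 - <<'E'
from h import *
from scipy.optimize import least_squares
snap('wrist','w8');snap('side','s8')
t=manip.sense()['tcp_pos']; delta((.545,-.381,.22))
for n,W in (('w8',wcloud(load('w8'))),('s8',cloud(load('s8')))):
    P=W.reshape(-1,3)
    A=P[(np.hypot(P[:,0]-.545,P[:,1]+.366)<.055)&(P[:,2]>.081)&(P[:,2]<.092)]
    f=lambda a: np.hypot(A[:,0]-a[0],A[:,1]-a[1])-.0412
    q=least_squares(f,[.545,-.365],loss='soft_l1',f_scale=.001); print(n,'rim',len(A),q.x.round(4))
    B=P[(np.hypot(P[:,0]-.545,P[:,1]+.381)<.03)&(P[:,2]>t[2]-.09)&(P[:,2]<t[2]-.062)]
    f=lambda a: np.hypot(B[:,0]-a[0],B[:,1]-a[1])-.014
    q=least_squares(f,[.545,-.381],loss='soft_l1',f_scale=.001); print('basket',len(B),q.x.round(4),B.min(0).round(3),B.max(0).round(3))
E
```

```text
t: 11.12
tcp_pos: [0.5443, -0.3806, 0.221]
tool_rot: [-0.5, 0.503, -0.495, 0.501]
force: [0.1, 0.4, -0.4]
finger_gap: 0.112
t 11.22 tcp [ 0.5444 -0.3803  0.2212] shift cm [0.07 0.11 0.06]
w8 rim 1681 [ 0.5453 -0.3663]
basket 654 [ 0.5443 -0.3813] [ 0.53  -0.381  0.131] [ 0.559 -0.366  0.158]
s8 rim 140 [ 0.5454 -0.3644]
basket 97 [ 0.5443 -0.3803] [ 0.53  -0.385  0.131] [ 0.558 -0.363  0.159]
```

View pics/w8.png

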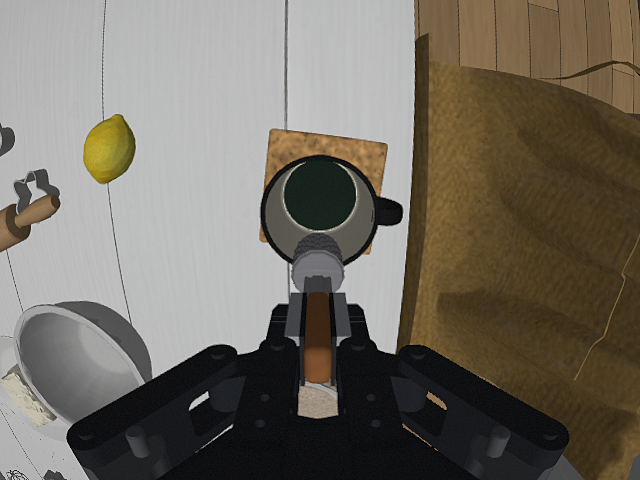

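```bash
python3 -m handwheel '[0,1.5,0,0,0,0,0.5, 0,3,0,0,0,0,0.5, 0,4.5,0,0,0,0,0.5, 0,6,0,0,0,0,0.5, 0,6.8,0,0,0,0,0.5, 0,6.8,0,0,0,0,0.5, 0,6.8,0,0,0,0,0.5]'; python3 - <<'E'
from h import *
snap('wrist','w9');snap('side','s9'); print(manip.sense()['tcp_pos'])
t=cv2.imread('pics/s9.png')[170:290,240:390]; cv2.imwrite('pics/s9c.png',cv2.resize(t,None,fx=5,fy=5,interpolation=cv2.INTER_CUBIC))
E
```

```text
t: 11.8
tcp_pos: [0.5443, -0.3806, 0.1532]
tool_rot: [-0.501, 0.503, -0.496, 0.501]
force: [0.5, -1.1, -0.9]
finger_gap: 0.116
[ 0.54499116 -0.38140971  0.15440552]
```

View pics/w9.png

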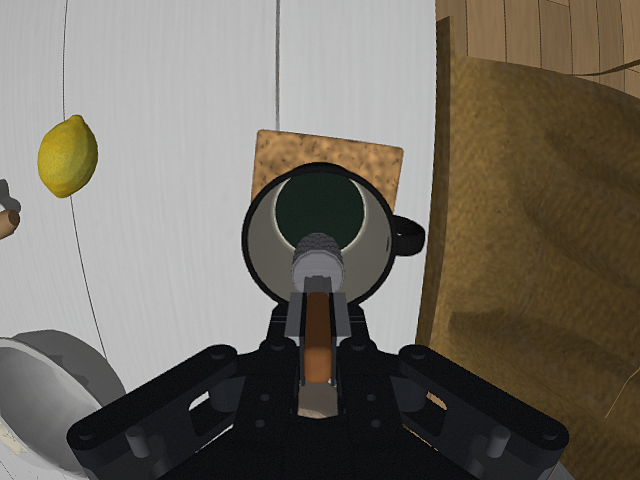

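View pics/s9c.png

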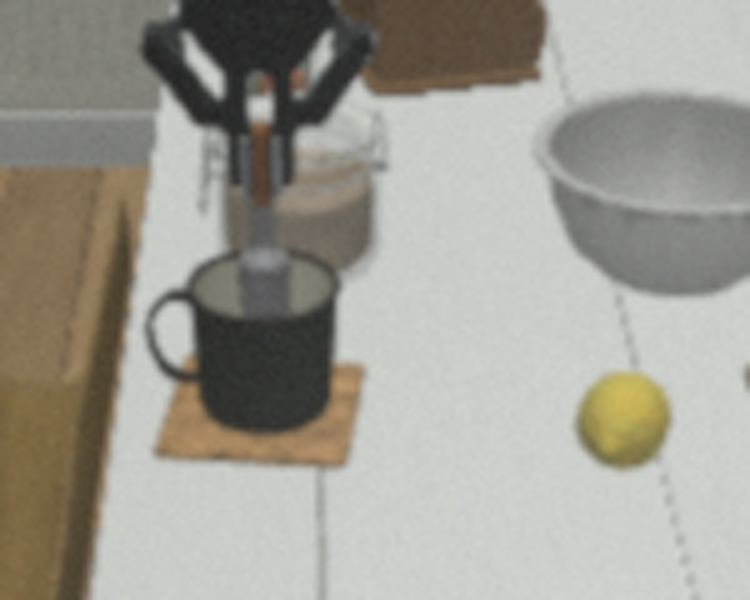

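The basket is inside the mug, clear of the wall, and the mug hasn't moved. I'll go on down, slowly.

```bash
python3 -m handwheel '[0,0.5,0,0,0,0,0.5, 0,1,0,0,0,0,0.5, 0,1.5,0,0,0,0,0.5, 0,2,0,0,0,0,0.5, 0,2.5,0,0,0,0,0.5, 0,2.9,0,0,0,0,0.5, 0,3.1,0,0,0,0,0.5, 0,3.1,0,0,0,0,0.5]'; python3 -m handwheel '[0,0.2,0,0,0,0,0.5, 0,0.2,0,0,0,0,0.5, 0,0.2,0,0,0,0,0.5]'
```

```text
t: 12.57
tcp_pos: [0.5439, -0.3806, 0.1214]
tool_rot: [-0.5, 0.503, -0.495, 0.501]
force: [-0.1, 0.3, -1.0]
finger_gap: 0.114
t: 12.82
tcp_pos: [0.5443, -0.381, 0.1204]
tool_rot: [-0.5, 0.502, -0.496, 0.501]
force: [0.9, 0.2, -1.2]
finger_gap: 0.114
```

```bash
python3 -m handwheel '[0,0.15,0,0,0,0,0.5, 0,0.15,0,0,0,0,0.5, 0,0.15,0,0,0,0,0.5]'; python3 -m handwheel '[0,0.1,0,0,0,0,0.5, 0,0.1,0,0,0,0,0.5, 0,0.1,0,0,0,0,0.5]'
```

```text
t: 13.07
tcp_pos: [0.5442, -0.3809, 0.1188]
tool_rot: [-0.5, 0.502, -0.496, 0.501]
force: [0.7, 0.3, -0.3]
finger_gap: 0.111
t: 13.32
tcp_pos: [0.5442, -0.3808, 0.1177]
tool_rot: [-0.5, 0.502, -0.496, 0.501]
force: [0.0, -1.3, 0.1]
finger_gap: 0.111
```

```bash
python3 -m handwheel '[0,0.1,0,0,0,0,0.5, 0,0.1,0,0,0,0,0.5, 0,0.1,0,0,0,0,0.5]'; python3 - <<'E'
from h import *
snap('side','s10')
t=cv2.imread('pics/s10.png')[170:290,240:390]; cv2.imwrite('pics/s10c.png',cv2.resize(t,None,fx=5,fy=5,interpolation=cv2.INTER_CUBIC))
E
```

```text
t: 13.57
tcp_pos: [0.5444, -0.3811, 0.1172]
tool_rot: [-0.5, 0.502, -0.496, 0.501]
force: [-0.9, 0.4, 2.3]
finger_gap: 0.114
```

View pics/s10c.png

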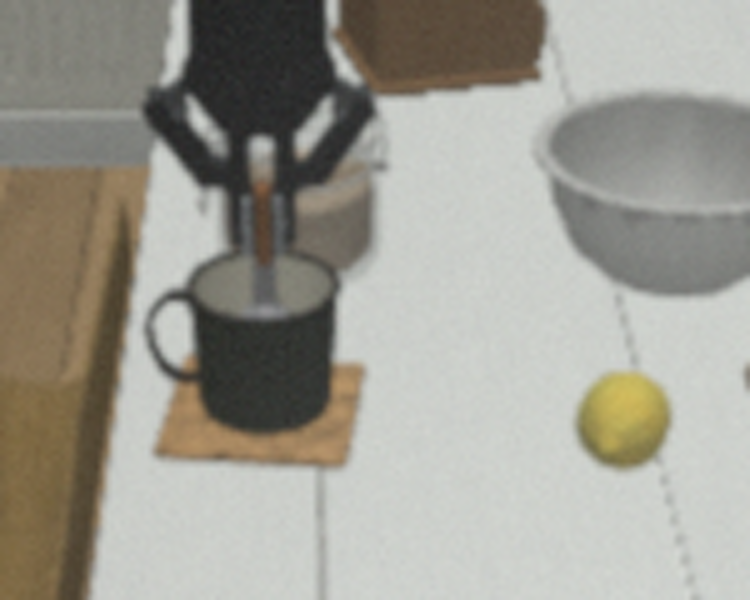

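The arm is on the rim (about 2 to 3 N, at the expected height). I'll release and retreat straight up.

```bash
python3 -m handwheel '[0,0,0,0,0,0,1.5, 0,0,0,0,0,0,2, 0,0,0,0,0,0,3, 0,0,0,0,0,0,4, 0,0,0,0,0,0,4, 0,0,0,0,0,0,4, 0,-1.5,0,0,0,0,4, 0,-4,0,0,0,0,4, 0,-7,0,0,0,0,4, 0,-10,0,0,0,0,4]';python3 -m handwheel '[-3,-2,0,0,0,0,4, -6,-3,0,0,0,0,4, -8,-3,0,0,0,0,4, -8,-3,0,0,0,0,4, -8,-3,0,0,0,0,4, -8,-3,0,0,0,0,4]'; python3 - <<'E'
from h import *
snap('side','s11');snap('wrist','w11');snap('top','t11'); print(manip.sense()['tcp_pos'])
t=cv2.imread('pics/s11.png')[170:290,240:390]; cv2.imwrite('pics/s11c.png',cv2.resize(t,None,fx=5,fy=5,interpolation=cv2.INTER_CUBIC))
E
```

```text
t: 14.45
tcp_pos: [0.5444, -0.3812, 0.2171]
tool_rot: [-0.5, 0.503, -0.495, 0.501]
force: [0.5, -0.5, -0.7]
finger_gap: 0.469
t: 14.95
tcp_pos: [0.5448, -0.3023, 0.2473]
tool_rot: [-0.501, 0.502, -0.496, 0.501]
force: [0.2, -0.3, 0.2]
finger_gap: 0.47
[ 0.54463155 -0.30296079  0.24678442]
```

View pics/w11.png

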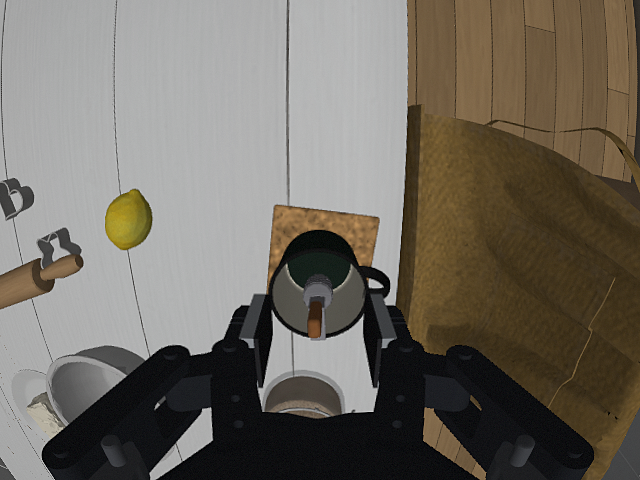

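View pics/s11c.png

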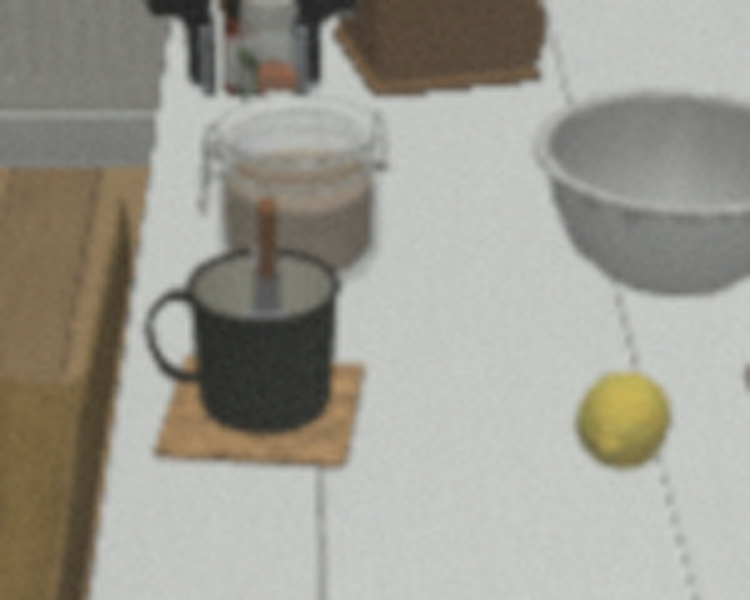

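View pics/t11.png

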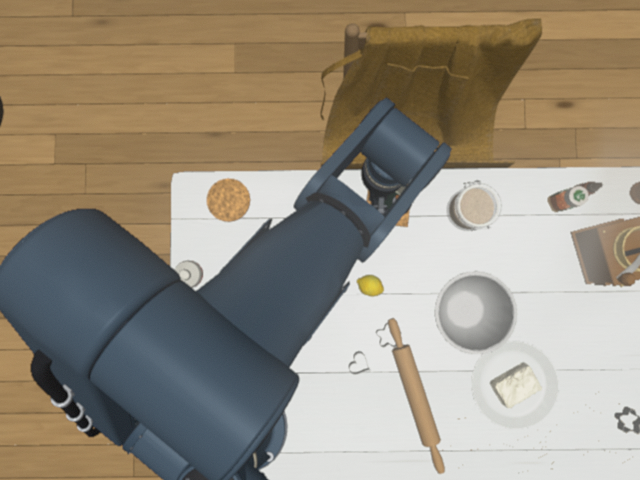

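The infuser stands in the mug at the -y rim, seen in the wrist view at (317,315). I'll measure its height and tilt and check the hook.

```bash
python3 - <<'E'
from h import *
from scipy.optimize import least_squares
t=cv2.imread('pics/w11.png')[220:350,255:400]; cv2.imwrite('pics/w11c.png',cv2.resize(t,None,fx=5,fy=5,interpolation=cv2.INTER_CUBIC))
for n,W in (('w11',wcloud(load('w11'))),('s11',cloud(load('s11')))):
    P=W.reshape(-1,3); D=np.hypot(P[:,0]-.545,P[:,1]+.366)
    A=P[(D<.055)&(P[:,2]>.081)&(P[:,2]<.0885)]
    f=lambda a: np.hypot(A[:,0]-a[0],A[:,1]-a[1])-.0412
    q=least_squares(f,[.545,-.365],loss='soft_l1',f_scale=.001); print(n,'rim',q.x.round(4))
    G=(D<.06)
    for a,b in ((.03,.07),(.086,.095),(.095,.11),(.11,.125),(.125,.138),(.138,.15)):
        B=P[G&(P[:,2]>a)&(P[:,2]<b)]
        if a<.08: B=B[np.hypot(B[:,0]-.545,B[:,1]+.381)<.02]
        if len(B)>3: print(a,len(B),B.mean(0).round(4),B.min(0).round(3),B.max(0).round(3))
E
```

```text
w11 rim [ 0.5453 -0.366 ]
0.03 676 [ 0.545  -0.3779  0.0538] [ 0.531 -0.396  0.03 ] [ 0.559 -0.369  0.07 ]
0.086 1096 [ 0.5442 -0.3644  0.0874] [ 0.502 -0.412  0.086] [ 0.589 -0.323  0.095]
0.095 84 [ 0.5431 -0.3694  0.1022] [ 0.538 -0.377  0.095] [ 0.548 -0.366  0.11 ]
0.11 85 [ 0.5429 -0.3667  0.1174] [ 0.537 -0.379  0.11 ] [ 0.548 -0.364  0.125]
0.125 295 [ 0.542  -0.3688  0.1344] [ 0.537 -0.378  0.125] [ 0.547 -0.363  0.138]
s11 rim [ 0.5456 -0.3642]
0.03 21 [ 0.5453 -0.3821  0.0611] [ 0.534 -0.391  0.056] [ 0.557 -0.373  0.069]
0.086 71 [ 0.5426 -0.3592  0.0878] [ 0.502 -0.408  0.086] [ 0.587 -0.32   0.095]
0.095 17 [ 0.5429 -0.3684  0.103 ] [ 0.539 -0.372  0.096] [ 0.547 -0.365  0.109]
0.11 18 [ 0.5428 -0.3651  0.1186] [ 0.538 -0.369  0.11 ] [ 0.547 -0.362  0.125]
0.125 21 [ 0.5424 -0.3658  0.1334] [ 0.538 -0.374  0.127] [ 0.547 -0.358  0.137]
```

View pics/w11c.png

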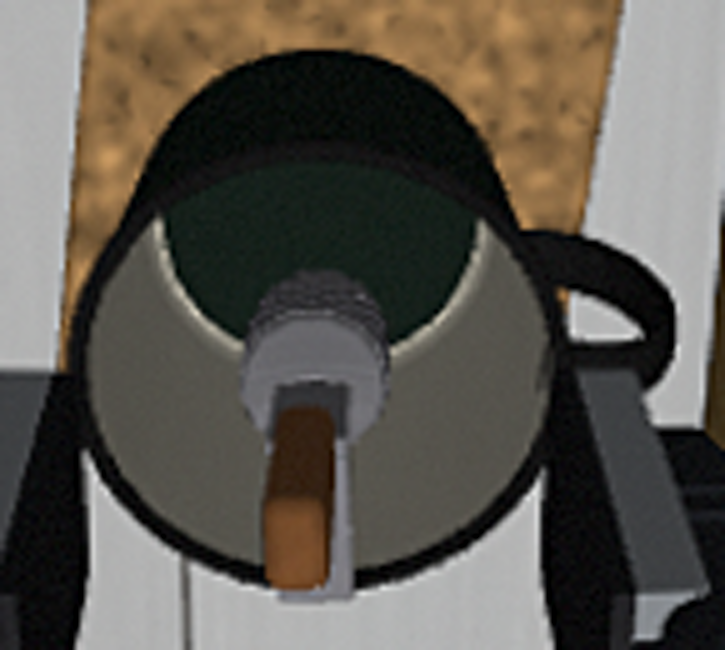

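The arm overlaps the rim and the tilt looks slight. I'll take one look from the far side to confirm that the hook's leg is outside the wall.

```bash
python3 -m handwheel '[2,-1,0,0,0,0,4, 5,-2,0,0,0,0,4, 8,-3,0,0,0,0,4, 11,-3,0,0,0,0,4, 14,-3,0,0,0,0,4, 17,-3,0,0,0,0,4, 20,-3,0,0,0,0,4, 22,-3,0,0,0,0,4, 23,-3,0,0,0,0,4, 23,-3,0,0,0,0,4]'; python3 - <<'E'
from h import *
snap('wrist','w12'); print(manip.sense()['tcp_pos'])
E
```

```text
t: 15.93
tcp_pos: [0.5443, -0.535, 0.2742]
tool_rot: [-0.5, 0.503, -0.497, 0.5]
force: [-0.5, 0.4, -0.3]
finger_gap: 0.468
[ 0.5448366  -0.53288226  0.2745249 ]
```

View pics/w12.png

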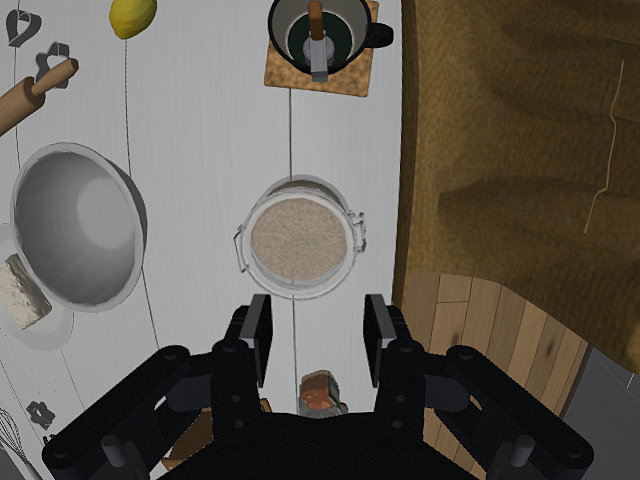

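```bash
python3 - <<'E'
from h import *
t=cv2.imread('pics/w12.png')[0:110,250:400]; cv2.imwrite('pics/w12c.png',cv2.resize(t,None,fx=5,fy=5,interpolation=cv2.INTER_CUBIC))
W=wcloud(load('w12'))
for v in range(30,90,4): print(v,W[v,318].round(3))
E
```

```text
30 [ 0.544 -0.382  0.115]
34 [ 0.544 -0.383  0.106]
38 [ 0.544 -0.385  0.097]
42 [ 0.544 -0.385  0.085]
46 [ 0.544 -0.389  0.085]
50 [ 0.544 -0.393  0.086]
54 [ 0.544 -0.396  0.086]
58 [ 0.544 -0.4    0.087]
62 [ 0.544 -0.403  0.087]
66 [ 0.544 -0.407  0.088]
70 [ 0.544 -0.41   0.088]
74 [ 0.544 -0.413  0.081]
78 [ 0.544 -0.415  0.069]
82 [ 0.544 -0.411  0.007]
86 [ 0.544 -0.416  0.007]
```

View pics/w12c.png

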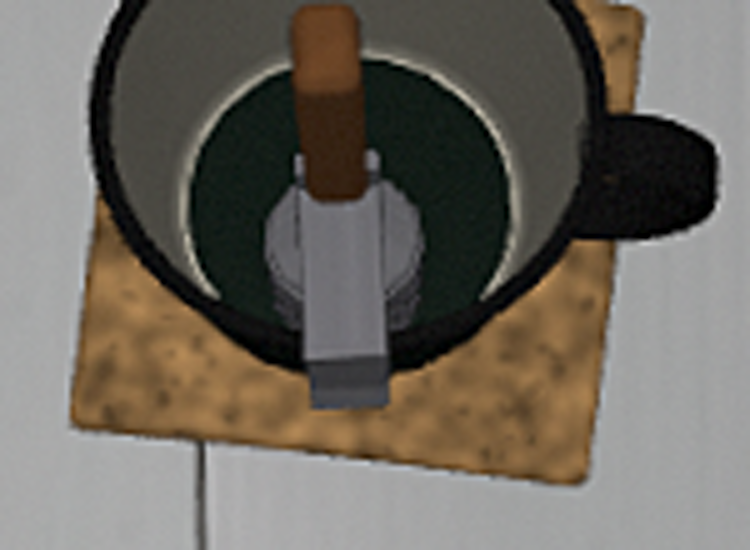

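The leg is clearly outside the wall. Its outer face is about 49 mm from the mug axis, 90° from the handle. I'll let the arm settle and hand in.

```bash
python3 -m handwheel '[0,0,0,0,0,0,4, 0,0,0,0,0,0,4, 0,0,0,0,0,0,4, 0,0,0,0,0,0,4]'; python3 -c "
from station import manip
print(manip.sign_off())"
```

```text
t: 16.32
tcp_pos: [0.5461, -0.5307, 0.2762]
tool_rot: [-0.501, 0.502, -0.496, 0.502]
force: [0.2, -0.5, -0.6]
finger_gap: 0.471
the job is handed in; nothing more can be done
None
```

I stood the mug on the square coaster, hung the infuser on its rim by the hook, and handed the job in at about 16 s. Handing in gave no verdict.

What my last checks showed:

- **Mug:** It was upright, with its axis within about 2–3 mm of the coaster's middle. The base has about 16 mm of cork to spare on each side.
- **Infuser:** The basket is inside the mug, the arm rests on the rim, and the hook's leg is outside the wall. The leg's outer face is about 49 mm from the mug's axis, 90° round from the handle. I estimate a lean of 0.1–0.15 rad, against a limit of 0.35.
- **Bystanders:** The timer, lemon and sugar jar were at the same pixels as at the start in the top view taken just after release.
- **Gripper:** It was open and well clear above the jar, touching nothing.

No check failed. The side and wrist cameras disagreed on the mug's position by about 2 mm, which matches the stated calibration error. I did not measure speeds directly; I judged the mug and infuser still because successive pictures agreed.

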